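Scoop mints into the visitors' dish

TASK

Top up the visitors' dish with mints. Pull the scoop out of its wooden cubby by the pan and stand it on the desk, then take it again by its handle and, with it, scoop at least three of the six mints from the grey bin into the wooden dish, without touching a mint with the gripper. Finally stand the empty scoop upright on the bare desk outside the cubby and let go; the dish stays standing upright, and every mint must end in the dish or in the bin.

Things in the scene. Friction and masses are not known exactly. Their poses are not given: they have to be found in the camera images.
- scoop_pan (a point): Loose aluminium hand scoop (0.12 kg, black handle): centre of its pan, 17 mm above its flat underside. x to the open front, y across, z up. Pan outside 60 wide, x -40 (back wall) to +42 (lip). Side walls 3 thick, 34 high from x -40 to +20, then 22 high; back wall 36 high. Grip the pan across its sides at x 0 to 15. Starts level on the desk, handle inside the cubby, pan outside. Stands stably.
- scoop_handle (a point): Middle of the scoop's handle, axes as scoop_pan, at (-96, 0, +47) mm from scoop_pan: 64 mm above the pan's underside. Level bar 16 wide (y), 16 high (z), from x = -140 to -42 of scoop_pan, joined to the pan's back by an upright stalk 16 wide (x -48 to -40).
- scoop_lip (a point): Middle of the scoop's front lip, axes as scoop_pan, at (42, 0, -15) mm from scoop_pan, 2 mm above the underside; from here the handle's middle is at (-138, 0, +62). The floor is 3 mm thick, under 2 mm at the lip; the pan is 54 mm wide inside, its front open.
- cubby: Fixed wooden cubby that keeps the scoop, 110 (x) x 68 (y) x 89 mm high; origin on the desk under its centre. x points out of its open mouth at x = +55. Inside 58 wide, 83 high, no floor: the scoop slides straight out along x. At the start the scoop points the same way, scoop_pan at about x = +103 to 106.
- mint_bin: Fixed grey plastic bin, open above; origin on the desk, x along it to the sloping far end. Floor top at z = 8 mm, from x = -114 to +87. Inside 72 wide (y -36 to 36: fingers outside the pan do not fit); side rims 88 over all, at z = 37, from x = +18 on at z = 53; low near end wall at x = -116, up to z = 23. Mints start at x 10 to 70, y -21 to 21 (centres); the floor nearer than x = -3 is clear.
- bin_far (a point): Foot of the bin's far end wall, on the middle line at x = 85 of mint_bin, floor height (z = 8), axes as mint_bin. The wall slopes outwards, 65 degrees from level, from (x 87, z 8) to (x 110, z 57). A lip driven along the floor to this slope, then raised along it, tipping back, gathers the mints.
- dish_rim (a point): Loose round dark wooden bowl, 0.5 kg: centre of its mouth, 42 mm above the desk. Rim radius 70; inner floor 5 mm above the desk, about 31 in radius, sides rising outwards.
- mint_0_c (a point): Centre of one of six equal white mints: smooth hard round sweets 24 mm across and 17 mm thick with rounded edges, 10 g, starting flat on the bin's floor (centre 8.5 mm above it).
- mint_1_c (a point): Centre of one of six equal white mints: smooth hard round sweets 24 mm across and 17 mm thick with rounded edges, 10 g, starting flat on the bin's floor (centre 8.5 mm above it).
- mint_2_c (a point): Centre of one of six equal white mints: smooth hard round sweets 24 mm across and 17 mm thick with rounded edges, 10 g, starting flat on the bin's floor (centre 8.5 mm above it).
- mint_3_c (a point): Centre of one of six equal white mints: smooth hard round sweets 24 mm across and 17 mm thick with rounded edges, 10 g, starting flat on the bin's floor (centre 8.5 mm above it).
- mint_4_c (a point): Centre of one of six equal white mints: smooth hard round sweets 24 mm across and 17 mm thick with rounded edges, 10 g, starting flat on the bin's floor (centre 8.5 mm above it).
- mint_5_c (a point): Centre of one of six equal white mints: smooth hard round sweets 24 mm across and 17 mm thick with rounded edges, 10 g, starting flat on the bin's floor (centre 8.5 mm above it).
There are look-alikes about, which are no part of the job. What is shaped like the part that bears mint_3_c but turquoise is not meant.

How it is judged:
By the outcome, as a careful person would: the job done as asked, in the order asked, and still so for the second after the job is handed in, with the robot touching nothing.
It also fails if it takes over 72 s, if anything falls off the work surface, if the arm or the gripper's body presses on something with over 40 N, if the wrist force passes 120 N, or if a joint passes its speed limit or range.

ROBOT

A 7-joint arm with a two-finger parallel gripper is mounted at the origin on the work surface; the furniture and walls round the work are solid. World frame = base frame: x ahead of the robot, y to its left, z up, the work surface at z = 0. Lengths are in m, angles in degrees, forces in N, time in s.
With the tool pointing down it reaches from about 0.425 to 0.875 m from the base axis. Payload 4.7 kg.
Tool frame: the origin (TCP) lies at the very end of the fingers, on their centre line; the grasp point (between the pads) lies env.grip_point_offset behind it (env.grip_point_offset is the distance from the TCP to the grasp point, in m); z points along the fingers, y is the direction in which the jaws open and shut (so a half turn about z gives the same grasp; the last joint's range is limited). The gripper opens to 87 mm and grips with 3 to 60 N. Pads are 19 mm wide; open, the fingers measure 117 mm over their backs; the gripper's body (75 mm by 190 mm) begins 51 mm behind the grasp point.
Start: joints at [76.839, 18.392, -4.016, 83.108, 1.295, 78.541, -3.26], TCP at [0.157, -0.631, 0.223] pointing down, gripper open.
Joint ranges: [-163.93, 163.93], [-17.29, 119.83], [-79.2, 71.16], [3.27, 140.29], [-89.18, 269.18], [5.43, 117.66], [-154.24, 154.24]. Speed limits (degrees/s): [147.25, 147.25, 180, 180, 180, 180, 180].

INTERFACE

Orientations are given as [roll, pitch, yaw] about the fixed x, y, z axes, in that order (R = Rz(yaw) Ry(pitch) Rx(roll)).
In Python, from cell import env gives the robot as it stands.
- The arm moves only by the tool send_rows, never from a script. Its argument "plan" is a list of rows, each a list of 7 numbers: the finger opening in mm, from 0 to 87, then the shift along the tool's x, y, z in mm, then the turn, a rotation vector about the tool's x, y, z in rad. A call has 1 to 12 rows; each row shifts and turns the commanded pose from where the row before left it, along the tool's axes as they then stand; what a row does not reach is not made up. A row lasts 1/10 s, in which the tool goes at most 50 mm and 8.59 degrees, less where a joint would pass 70% of its speed; a pose out of reach is approached as far as the arm can. A call is refused whole if a number of a shift passes 50 or a number of a turn 0.15, either way. A call with a gripper value outside its range is refused whole. The fingers move at their own pace and stop on an object; "grip_force" is the grip in N (left out, the last holds). Time passes only in rows, so rows that do not move let the fingers close. It gives the time, the measured TCP pose, the force and the opening at its end, in the units of the state.
- env.get_obs(): the state, without advancing time (a new reading comes with each control period).
- env.read_camera(name): name is "scene" or "top" or "wrist"; returns the picture (400x640x3 uint8, red, green, blue); there is no depth.
- env.get_calibration(name): a dict with "fx", "fy", "cx", "cy" (pixels), "extrinsics" (4x4, takes a point from camera to world coordinates). Camera axes: x right, y down, z forward; pixel columns grow to the right and rows downward; lengths in m; the calibration is good to about 2 mm. A picture is of the moment at which its call begins: read the wrist's pose just before it. get_calibration takes no time and is no camera call; for the wrist camera it gives the pose at the moment of the call.
- env.sign_off(): hands the job in, once; it reports no verdict.
Trained networks look in the newest picture that a camera, given by its name, has taken for a name from the list of things; names that differ only in an ending like _2 or _b are one class to them, and where a whole thing is asked for, a point or a joint stands for the part that bears it (a point fixed in the world has none). Each returns a list of dicts, best first, with "confidence" (0 to 1); they miss things now and then, are a little off and sometimes report something else, mostly with a low value. They report only what shows in the picture. A call takes as long as a camera call. They do not tell look-alikes from the thing itself.
- env.regions_of(camera, query): "region" (400x640 bool, what is visible of it) and "rect" ([left, top, right, bottom] in pixels, round what is visible of it).
The state is a dict: "time_s": time; "qpos": joint angles; "joint_velocities": joint speeds; "effort": joint torques, N m; "tool_pos": TCP position; "tool_rot": TCP orientation; "force": force on the tool from outside, world axes, zero at the start; "wrist_torque": the same for the moment, N m; "grip_width": finger opening in m.
Only numpy, scipy, OpenCV 4.12 (cv2) and the standard library are available. Lean on these libraries where they do the work, as an engineer would, in place of code of your own. Each camera call takes 0.05 s, during which the arm holds its last target. There are 200 camera calls.

## Working session

There is one attempt and no reset: what is moved stays moved. The work goes in short steps, Python scripts to look and compute and a tool call to move; the robot and the scene stay as the last step left them, time stands still between calls to the robot, and variables do not carry over. Pictures are saved under pics/ and viewed, about 8 in all and at most 12, crops included, and the job is handed in when it is done.

Besides the shell and the picture viewer there is one more tool, called after "Request:" as a command line: name --pt "numbers of a row" for each row, then --argument value for the rest. send_rows: Moves the arm, as the interface text tells. Its arguments: {"type":"object","properties":{"plan":{"type":"array"},"grip_force":{"type":"number"}},"required":["plan"]}

```bash
ls; mkdir -p pics; python3 - <<'E'
from cell import env
import cv2,numpy as np
print(env.get_obs()); print(env.grip_point_offset)
ims=[]
for c in ["scene","top"]:
    im=env.read_camera(c); cv2.imwrite(f"pics/{c}0.png",im[:,:,::-1])
    k=env.get_calibration(c); print(c,k)
    for n in ["scoop_pan","cubby","mint_bin","dish_rim","mint_0_c","scoop_handle"]:
        for r in env.regions_of(c,n)[:8]:
            m=r["region"]; ys,xs=np.nonzero(m)
            print(c,n,round(r["confidence"],2),r["rect"],xs.mean().round(1),ys.mean().round(1),im[m].mean(0).round())
E
```

```text
pics
{'time_s': 0.0, 'qpos': array([76.83833564, 18.43660428, -4.01423113, 83.17632837,  1.29712154,
       78.54040921, -3.2611106 ]), 'joint_velocities': array([-0.09554556,  0.07791346,  0.06959577, -0.04195958, -0.02540233,
       -0.05842259,  0.07687782]), 'effort': array([ 1.25288334e-03, -4.91288495e+01, -4.03160099e-01, -3.12533319e+01,
       -6.40672515e-02,  4.36609774e-02,  1.81496566e-04]), 'tool_pos': array([ 0.1567017 , -0.6302498 ,  0.22147668]), 'tool_rot': array([-1.79892016e+02,  8.33951486e-03,  1.39695322e+01]), 'force': array([ 0.01298366, -0.68910078,  0.39116647]), 'wrist_torque': array([ 0.00145295, -0.00322336,  0.03666197]), 'grip_width': 0.08718755487547801}
0.0187
scene {'fx': 409.85198513578575, 'fy': 409.85198513578575, 'cx': 319.76878501382356, 'cy': 200.7746267107312, 'extrinsics': array([[-0.89781221, -0.17954472,  0.40211557,  0.17627506],
       [-0.44034381,  0.37747849, -0.81462097,  0.80311049],
       [-0.00552908, -0.90844575, -0.41796621,  0.43789491],
       [ 0.        ,  0.        ,  0.        ,  1.        ]])}
scene scoop_pan 0.6 [259.2,
[... 715 characters left out ...]
, -0.99450549,  0.92902128],
       [ 0.        ,  0.        ,  0.        ,  1.        ]])}
top scoop_pan 0.74 [243.1, 134.6, 301.6, 173.7] 273.6 154.6 [209. 210. 213.]
top scoop_pan 0.34 [298.5, 256.1, 310.1, 267.2] 305.4 261.1 [239. 239. 237.]
top cubby 0.79 [178.1, 125.1, 251.5, 171.9] 212.9 149.0 [200. 135.  84.]
top mint_bin 0.63 [216.1, 226.1, 345.6, 289.1] 277.8 255.5 [176. 176. 177.]
top dish_rim 0.69 [358.7, 187.4, 438.5, 265.5] 399.6 226.5 [94. 53. 35.]
top mint_0_c 0.44 [287.9, 257.3, 300.8, 272.3] 290.6 265.1 [231. 231. 228.]
top scoop_handle 0.66 [244.4, 138.7, 298.3, 175.5] 273.7 155.1 [209. 211. 214.]
top scoop_handle 0.27 [362.8, 191.0, 440.2, 264.1] 399.6 226.6 [94. 53. 35.]
```

```bash
python3 - <<'E'
import cv2
im=cv2.imread("pics/top0.png")[110:310,170:450]
cv2.imwrite("pics/top0c.png",cv2.resize(im,None,fx=2.85,fy=2.85,interpolation=cv2.INTER_CUBIC))
E
```

```text
(no output)
```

View pics/scene0.png

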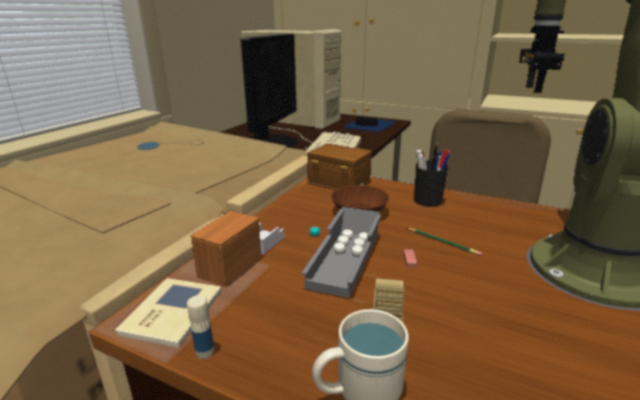

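View pics/top0c.png

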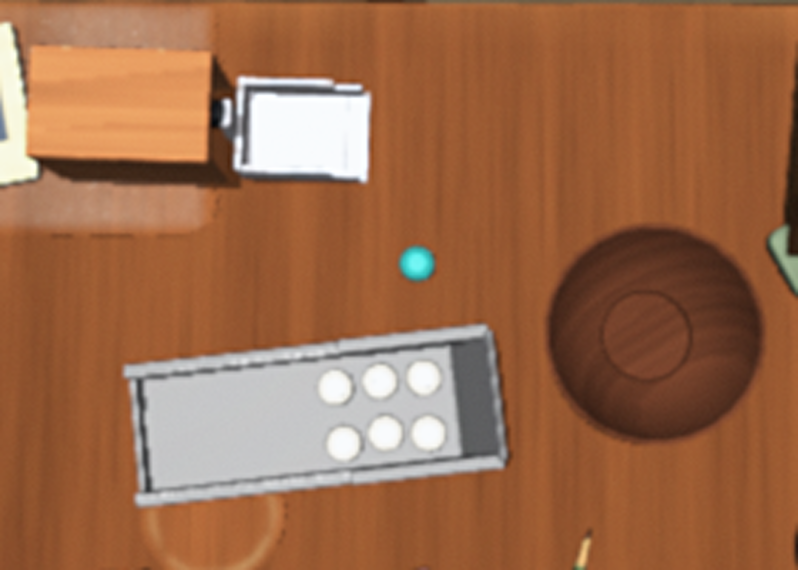

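The top crop shows the scoop pan at (305,130) pointing right with its handle in the cubby. The bin has its slope on the right at (475,395), six mints near (380,405), the dish at (655,335), and the turquoise decoy at (417,263). Next I turn these into world positions.

```bash
cat > h.py <<'E'
from cell import env
import numpy as np, cv2
from scipy.spatial.transform import Rotation as R
def ray(c,uv,z,k=None):
    k=k or env.get_calibration(c); E=k["extrinsics"]; uv=np.atleast_2d(uv).astype(float)
    d=np.c_[(uv[:,0]-k["cx"])/k["fx"],(uv[:,1]-k["cy"])/k["fy"],np.ones(len(uv))]@E[:3,:3].T
    return E[:3,3]+d*((z-E[2,3])/d[:,2])[:,None]
def proj(c,P,k=None):
    k=k or env.get_calibration(c); E=k["extrinsics"]
    q=(np.atleast_2d(P)-E[:3,3])@E[:3,:3]
    return np.c_[q[:,0]/q[:,2]*k["fx"]+k["cx"],q[:,1]/q[:,2]*k["fy"]+k["cy"]]
def frame(x,y,yaw,pts):  # local mm -> world m
    c,s=np.cos(np.radians(yaw)),np.sin(np.radians(yaw)); p=np.atleast_2d(pts)/1000.
    return np.c_[x+c*p[:,0]-s*p[:,1],y+s*p[:,0]+c*p[:,1],p[:,2]]
E
python3 - <<'E'
from h import *
f=lambda p:np.array(p)/2.85+[170,110]
pr=lambda n,p,z:print(n,(ray("top",f(p),z)*1000).round(1).tolist())
pr("bin near rim z23/37",[(128,372),(142,503)],.037)
pr("bin far rim",[(488,326),(506,465)],.055)
pr("mints",[(335,387),(380,381),(425,378),(344,443),(386,433),(429,433)],.0165)
pr("foot",[(452,346),(463,456)],.008)
pr("near foot inner",[(145,380),(155,492)],.008)
pr("cubby top",[(28,45),(212,53),(210,160),(28,157)],.089)
pr("lip",[(370,93),(366,182)],.002)
pr("pan back top",[(238,77),(235,175)],.036)
pr("dish",[(655,224),(655,442),(547,333),(762,333)],.042)
pr("turq",[(417,263)],.0085)
E
```

```text
bin near rim z23/37 [[458.8, 289.4, 37.0], [377.9, 278.3, 37.0]]
bin far rim [[488.6, 65.0, 55.0], [404.1, 53.8, 55.0]]
mints [[450.7, 160.9, 16.5], [454.8, 132.2, 16.5], [457.0, 103.4, 16.5], [415.3, 154.7, 16.5], [421.9, 128.0, 16.5], [422.1, 100.6, 16.5]]
foot [[477.9, 86.1, 8.0], [407.5, 78.6, 8.0]]
near foot inner [[454.3, 284.3, 8.0], [382.8, 275.8, 8.0]]
cubby top [[654.3, 345.1, 89.0], [650.1, 233.7, 89.0], [584.8, 233.3, 89.0], [585.7, 342.5, 89.0]]
lip [[645.3, 141.4, 2.0], [585.6, 143.3, 2.0]]
pan back top [[647.6, 224.7, 36.0], [584.2, 225.3, 36.0]]
dish [[554.2, -40.2, 42.0], [418.4, -39.0, 42.0], [485.2, 27.7, 42.0], [486.3, -106.2, 42.0]]
turq [[531.6, 109.2, 8.5]]
```

Consistency check: the bin length comes out at 226 mm, the pan at 60 by 82 mm and the dish radius at 68 mm, which all match the given sizes. The poses are:
- Bin: (432, 168), yaw -83
- Scoop pan: (616, 184), yaw -90
- Dish: (486, -39)

Next is the move planner.

```bash
cat > plan.py <<'E'
# usage: python3 plan.py  "open x y z roll pitch yaw n" ... (mm, deg): prints rows from the measured pose
import sys; from h import *
from scipy.spatial.transform import Slerp
def rows(wps,p=None,q=None):
    o=env.get_obs()
    p=o["tool_pos"]*1000 if p is None else p; q=R.from_euler("xyz",o["tool_rot"],degrees=True) if q is None else q
    out=[]
    for op,x,y,z,a,b,c,n in wps:
        n=int(n); t=np.array([x,y,z]); tq=R.from_euler("xyz",[a,b,c],degrees=True)
        S=Slerp([0,1],R.concatenate([q,tq])); p0=p
        for i in range(1,n+1):
            d=np.round(q.inv().apply(p0+(t-p0)*i/n-p)); r=np.round((q.inv()*S(i/n)).as_rotvec(),3)
            if np.abs(r).max()<.002: r=r*0
            p=p+q.apply(d); q=q*R.from_rotvec(r); out.append([op]+d.tolist()+r.tolist())
    m=np.array(out); print("max shift",np.linalg.norm(m[:,1:4],axis=1).max(),"max turn deg",np.degrees(np.linalg.norm(m[:,4:],axis=1).max()).round(1))
    for i in range(0,len(out),12): print("["+",".join("["+",".join(f"{v:g}" for v in np.array(r)+0.)+"]" for r in out[i:i+12])+"]")
    print("end",p.round(1),q.as_euler("xyz",degrees=True).round(1)); return out
if __name__=="__main__": 
    o=env.get_obs(); print(o["time_s"].__round__(2),(o["tool_pos"]*1000).round(1),o["tool_rot"].round(1),"q",o["qpos"].round(0),"w",round(o["grip_width"]*1000,1),"F",o["force"].round(1))
    rows([[float(v) for v in a.split()] for a in sys.argv[1:]])
E
python3 plan.py "87 500 -200 235 180 0 60 13" "87 616 174.5 200 180 0 90 11"
```

```text
0.7 [ 156.9 -630.8  222.6] [180.   0.  14.] q [77. 18. -4. 83.  1. 79. -3.] w 87.2 F [ 0.2 -1.2  0.4]
max shift 43.01162633521314 max turn deg 3.6
[[87,34,-26,-1,0,0,-0.062],[87,35,-23,-1,0,0,-0.062],[87,36,-22,-1,0,0,-0.061],[87,38,-19,-1,0,0,-0.062],[87,39,-17,-1,0,0,-0.062],[87,40,-14,-1,0,0,-0.062],[87,41,-12,-1,0,0,-0.062],[87,41,-9,-1,0,0,-0.061],[87,42,-7,-1,0,0,-0.062],[87,42,-4,-1,0,0,-0.062],[87,42,-2,-1,0,0,-0.062],[87,43,1,0,0,0,-0.062]]
[[87,42,4,-1,0,0,-0.061],[87,35,-8,3,0,0,-0.048],[87,35,-6,3,0,0,-0.047],[87,35,-5,3,0,0,-0.048],[87,36,-3,4,0,0,-0.048],[87,35,-1,3,0,0,-0.047],[87,36,1,3,0,0,-0.048],[87,35,2,3,0,0,-0.047],[87,36,4,3,0,0,-0.048],[87,35,5,3,0,0,-0.048],[87,35,8,3,0,0,-0.047],[87,34,8,4,0,0,-0.048]]
end [615.5 174.1 199.5] [180.   0.  90.]
```

Request:
send_rows --pt "87 34 -26 -1 0 0 -0.062" --pt "87 35 -23 -1 0 0 -0.062" --pt "87 36 -22 -1 0 0 -0.061" --pt "87 38 -19 -1 0 0 -0.062" --pt "87 39 -17 -1 0 0 -0.062" --pt "87 40 -14 -1 0 0 -0.062" --pt "87 41 -12 -1 0 0 -0.062" --pt "87 41 -9 -1 0 0 -0.061" --pt "87 42 -7 -1 0 0 -0.062" --pt "87 42 -4 -1 0 0 -0.062" --pt "87 42 -2 -1 0 0 -0.062" --pt "87 43 1 0 0 0 -0.062"

```text
time_s: 1.9
tool_pos: [0.4746, -0.2315, 0.2341]
tool_rot: [179.9, 0.0, 56.6]
force: [1.0, 0.1, -0.4]
grip_width: 0.0865
```

Request:
send_rows --pt "87 42 4 -1 0 0 -0.061" --pt "87 35 -8 3 0 0 -0.048" --pt "87 35 -6 3 0 0 -0.047" --pt "87 35 -5 3 0 0 -0.048" --pt "87 36 -3 4 0 0 -0.048" --pt "87 35 -1 3 0 0 -0.047" --pt "87 36 1 3 0 0 -0.048" --pt "87 35 2 3 0 0 -0.047" --pt "87 36 4 3 0 0 -0.048" --pt "87 35 5 3 0 0 -0.048" --pt "87 35 8 3 0 0 -0.047" --pt "87 34 8 4 0 0 -0.048"

```text
time_s: 3.1
tool_pos: [0.6162, 0.1753, 0.1996]
tool_rot: [180.0, 0.0, 90.1]
force: [0.1, -0.4, 0.3]
grip_width: 0.087
```

Request:
send_rows --pt "87 0 0 0 0 0 0" --pt "87 0 0 0 0 0 0"

```text
time_s: 3.3
tool_pos: [0.6152, 0.175, 0.1992]
tool_rot: [-180.0, 0.0, 90.1]
force: [0.1, -0.9, 0.3]
grip_width: 0.0868
```

```bash
python3 - <<'E'
from h import *
im=env.read_camera("wrist"); k=env.get_calibration("wrist"); cv2.imwrite("pics/w1.png",im[:,:,::-1])
np.save("k1.npy",k,allow_pickle=True); print(k["extrinsics"].round(3),k["fx"],k["cx"],k["cy"])
P=frame(.616,.1845,-90,[[42,-30,2],[42,30,2],[-40,-30,36],[-40,30,36],[20,-30,34],[20,30,34]])
print(proj("wrist",P,k).round())
E
python3 plan.py "87 616 174.5 40 180 0 90 5"  "87 616 174.5 6 180 0 90 4"
```

```text
[[ 1.     0.    -0.001  0.615]
 [ 0.    -0.964 -0.266  0.245]
 [-0.001  0.266 -0.964  0.361]
 [ 0.     0.     0.     1.   ]] 281.190913143761 322.1365247133052 196.7050153847817
[[301. 199.]
 [346. 199.]
 [297. 138.]
 [350. 138.]
 [298. 189.]
 [348. 189.]]
3.35 [615.6 173.3 199.3] [-1.8e+02  1.0e-01  9.0e+01] q [ 17.  24. -45.  85.  17.  78. -30.] w 87.0 F [ 0.6 -0.5 -0.3]
max shift 32.01562118716424 max turn deg 0.0
[[87,0,0,32,0,0,0],[87,1,0,32,0,0,0],[87,0,0,32,0,0,0],[87,0,0,31,0,0,0],[87,0,0,32,0,0,0],[87,0,0,9,0,0,0],[87,0,0,8,0,0,0],[87,0,0,9,0,0,0],[87,0,1,8,0,0,0]]
end [616.5 174.2   6.3] [-1.8e+02  1.0e-01  9.0e+01]
```

View pics/w1.png

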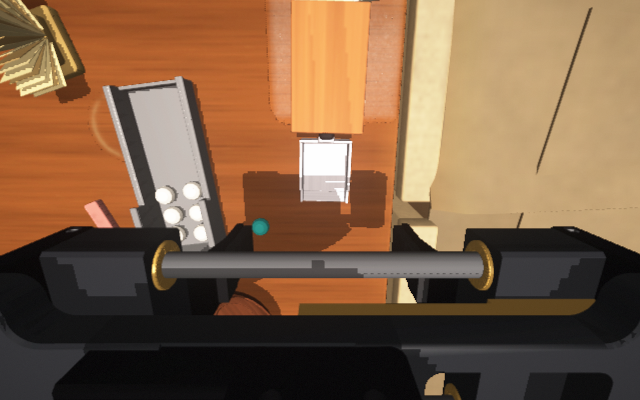

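The wrist picture shows the pan at columns 299–352, with its back at row 138 and its lip at row 203. That agrees with my pose to within about 2 mm in x, so I use x = 617.5. The open fingers clear the pan, so I descend.

Request:
send_rows --pt "87 0 1 32 0 0 0" --pt "87 1 1 32 0 0 0" --pt "87 0 0 32 0 0 0" --pt "87 0 0 31 0 0 0" --pt "87 0 0 32 0 0 0" --pt "87 0 0 9 0 0 0" --pt "87 0 0 8 0 0 0" --pt "87 0 0 9 0 0 0" --pt "87 0 1 6 0 0 0" --pt "87 0 0 0 0 0 0"

```text
time_s: 4.35
tool_pos: [0.6187, 0.1749, 0.0086]
tool_rot: [180.0, 0.0, 90.0]
force: [-0.2, 0.8, 0.1]
grip_width: 0.0869
```

Request:
send_rows --pt "40 0 0 0 0 0 0" --pt "40 0 0 0 0 0 0" --pt "40 0 0 0 0 0 0" --pt "40 0 0 0 0 0 0" --pt "40 0 0 0 0 0 0" --pt "40 0 0 0 0 0 0" --grip_force 15

```text
time_s: 4.95
tool_pos: [0.6186, 0.1751, 0.0088]
tool_rot: [180.0, 0.0, 90.0]
force: [-0.7, -0.3, 1.2]
grip_width: 0.0601
```

Request:
send_rows --pt "40 0 0 -2 0 0 0" --pt "40 -8 0 0 0 0 0" --pt "40 -14 0 0 0 0 0" --pt "40 -15 0 0 0 0 0" --pt "40 -15 0 0 0 0 0" --pt "40 -15 0 0 0 0 0" --pt "40 -15 0 0 0 0 0" --pt "40 -15 0 0 0 0 0" --pt "40 -14 0 0 0 0 0" --pt "40 -9 0 0 0 0 0" --pt "40 0 0 1 0 0 0" --pt "40 0 0 1 0 0 0"

```text
time_s: 6.15
tool_pos: [0.6186, 0.0552, 0.0087]
tool_rot: [180.0, -0.0, 90.0]
force: [-0.2, -2.3, 3.7]
grip_width: 0.0599
```

Request:
send_rows --pt "87 0 0 0 0 0 0" --pt "87 0 0 0 0 0 0" --pt "87 0 0 0 0 0 0" --pt "87 0 0 0 0 0 0" --pt "87 0 0 -10 0 0 0" --pt "87 0 0 -20 0 0 0" --pt "87 0 0 -30 0 0 0" --pt "87 0 0 -30 0 0 0" --pt "87 0 0 -30 0 0 0" --pt "87 0 0 -30 0 0 0" --pt "87 0 0 -20 0 0 0" --pt "87 0 0 0 0 0 0"

```text
time_s: 7.35
tool_pos: [0.6206, 0.056, 0.1829]
tool_rot: [179.6, -0.0, 90.0]
force: [0.6, -0.8, -0.2]
grip_width: 0.0871
```

```bash
python3 - <<'E'
from h import *
im=env.read_camera("wrist"); k=env.get_calibration("wrist"); cv2.imwrite("pics/w2.png",im[:,:,::-1])
t=env.read_camera("top"); 
tool=env.get_obs()["tool_pos"]; print(tool)
P=frame(.6185,.065,-90,[[42,-30,2],[42,30,2],[-40,-30,36],[-40,30,36],[-140,-8,72-0],[-140,8,72],[-44,-8,72],[-44,8,72]])
print(proj("wrist",P,k).round())
cv2.imwrite("pics/c2.png",np.vstack([im[:240,150:550,::-1],cv2.resize(t[110:230,240:440,::-1],None,fx=2,fy=2,interpolation=cv2.INTER_CUBIC)]))
E
```

```text
[0.61853006 0.05518178 0.17889112]
[[298. 205.]
 [345. 205.]
 [294. 141.]
 [350. 141.]
 [312.  25.]
 [331.  25.]
 [313. 139.]
 [330. 139.]]
```

View pics/c2.png

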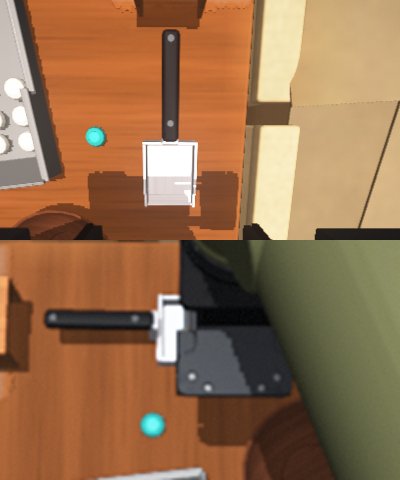

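The scoop stands clear of the cubby. Its handle runs along wrist columns ~320 (full image), rows 30–140, so the handle axis is at x ≈ 618 with yaw -90 and the pan centre is at y ≈ 64. I'll take the handle at pan x = -85.

```bash
python3 plan.py "87 618 149 130 180 0 90 4"  "87 618 149 46 180 0 90 4" "87 618 149 45 180 0 90 1"
```

```text
7.45 [618.5  55.2 178.9] [180.   0.  90.] q [ 28.  22. -45.  90.  16.  75. -19.] w 87.2 F [-0.8  0.1 -0.7]
max shift 26.851443164195103 max turn deg 0.0
[[87,23,0,12,0,0,0],[87,24,0,12,0,0,0],[87,23,0,13,0,0,0],[87,24,-1,12,0,0,0],[87,0,0,21,0,0,0],[87,0,0,21,0,0,0],[87,0,0,21,0,0,0],[87,0,0,21,0,0,0],[87,0,0,1,0,0,0]]
end [617.6 149.1  44.9] [180.   0.  90.]
```

Request:
send_rows --pt "87 23 0 12 0 0 0" --pt "87 24 0 12 0 0 0" --pt "87 23 0 13 0 0 0" --pt "87 24 0 12 0 0 0" --pt "87 0 0 21 0 0 0" --pt "87 0 0 21 0 0 0" --pt "87 0 0 21 0 0 0" --pt "87 0 0 21 0 0 0" --pt "87 0 0 1 0 0 0" --pt "87 0 0 0 0 0 0"

```text
time_s: 8.45
tool_pos: [0.6175, 0.149, 0.0434]
tool_rot: [-179.8, 0.0, 90.0]
force: [-0.2, 0.4, 0.4]
grip_width: 0.0871
```

Request:
send_rows --pt "0 0 0 0 0 0 0" --pt "0 0 0 0 0 0 0" --pt "0 0 0 0 0 0 0" --pt "0 0 0 0 0 0 0" --pt "0 0 0 0 0 0 0" --pt "0 0 0 0 0 0 0" --pt "0 0 0 0 0 0 0" --pt "0 0 0 0 0 0 0" --pt "0 0 0 0 0 0 0" --pt "0 0 0 0 0 0 0" --grip_force 55

```text
time_s: 9.45
tool_pos: [0.6186, 0.1492, 0.0445]
tool_rot: [180.0, -0.0, 90.0]
force: [0.5, -0.7, -0.7]
grip_width: 0.0153
```

```bash
python3 plan.py "0 618 149 45 180 0 90 1"
```

```text
9.45 [618.6 149.2  44.5] [180.  -0.  90.] q [ 17.  31. -43.  95.  23.  63. -32.] w 15.3 F [ 0.5 -0.7 -0.7]
max shift 1.4142135623730951 max turn deg 0.0
[[0,0,-1,-1,0,0,0]]
end [617.6 149.2  45.5] [180.  -0.  90.]
```

```bash
python3 plan.py "0 618.6 149 160 180 0 90 6"  "0 416.5 313.5 150 180 0 97 11" "0 416.5 313.5 135 180 0 97 2"
```

```text
9.45 [618.6 149.2  44.5] [180.  -0.  90.] q [ 17.  31. -43.  95.  23.  63. -32.] w 15.3 F [ 0.5 -0.7 -0.7]
max shift 24.228082879171435 max turn deg 0.7
[[0,0,0,-19,0,0,0],[0,0,0,-20,0,0,0],[0,0,0,-19,0,0,0],[0,0,0,-19,0,0,0],[0,0,0,-19,0,0,0],[0,0,0,-20,0,0,0],[0,15,-18,1,0,0,-0.011],[0,15,-19,1,0,0,-0.011],[0,15,-18,1,0,0,-0.011],[0,16,-17,1,0,0,-0.011],[0,16,-18,1,0,0,-0.012],[0,16,-18,1,0,0,-0.011]]
[[0,16,-17,1,0,0,-0.011],[0,16,-17,1,0,0,-0.011],[0,17,-17,1,0,0,-0.011],[0,16,-17,1,0,0,-0.011],[0,17,-16,0,0,0,-0.011],[0,0,0,8,0,0,0],[0,0,0,7,0,0,0]]
end [417.  313.3 135.5] [180.  -0.  97.]
```

Request:
send_rows --pt "0 0 0 -19 0 0 0" --pt "0 0 0 -20 0 0 0" --pt "0 0 0 -19 0 0 0" --pt "0 0 0 -19 0 0 0" --pt "0 0 0 -19 0 0 0" --pt "0 0 0 -20 0 0 0" --pt "0 15 -18 1 0 0 -0.011" --pt "0 15 -19 1 0 0 -0.011" --pt "0 15 -18 1 0 0 -0.011" --pt "0 16 -17 1 0 0 -0.011" --pt "0 16 -18 1 0 0 -0.012" --pt "0 16 -18 1 0 0 -0.011"

```text
time_s: 10.65
tool_pos: [0.5065, 0.2402, 0.1543]
tool_rot: [-180.0, -0.0, 93.9]
force: [0.9, 0.1, -1.4]
grip_width: 0.0152
```

Request:
send_rows --pt "0 16 -17 1 0 0 -0.011" --pt "0 16 -17 1 0 0 -0.011" --pt "0 17 -17 1 0 0 -0.011" --pt "0 16 -17 1 0 0 -0.011" --pt "0 17 -16 0 0 0 -0.011" --pt "0 0 0 8 0 0 0" --pt "0 0 0 7 0 0 0" --pt "0 0 0 0 0 0 0" --pt "0 0 0 0 0 0 0"

```text
time_s: 11.55
tool_pos: [0.4175, 0.3126, 0.1351]
tool_rot: [-180.0, 0.0, 96.9]
force: [-0.5, 0.4, -2.2]
grip_width: 0.0153
```

```bash
python3 - <<'E'
from h import *
o=env.get_obs(); print(o["tool_pos"],o["tool_rot"],o["qpos"].round(),o["grip_width"])
im=env.read_camera("wrist"); k=env.get_calibration("wrist"); cv2.imwrite("pics/w3.png",im[:,:,::-1]); np.save("k3.npy",k,allow_pickle=True)
t=env.read_camera("top"); cv2.imwrite("pics/t3.png",t[:,:,::-1])
s=env.read_camera("scene"); cv2.imwrite("pics/s3.png",s[:,:,::-1])
cv2.imwrite("pics/c3.png",np.hstack([im[:,:,::-1][:300,100:540],cv2.resize(t[190:310,200:360,::-1],None,fx=2.5,fy=2.5)[:300,:400]])[:,:800])
E
```

```text
[0.41750032 0.31256428 0.13510248] [-1.79951014e+02  1.08328817e-02  9.68954158e+01] [ 11.  13. -56. 106.  11.  67. -42.] 0.015309901971920078
```

View pics/c3.png

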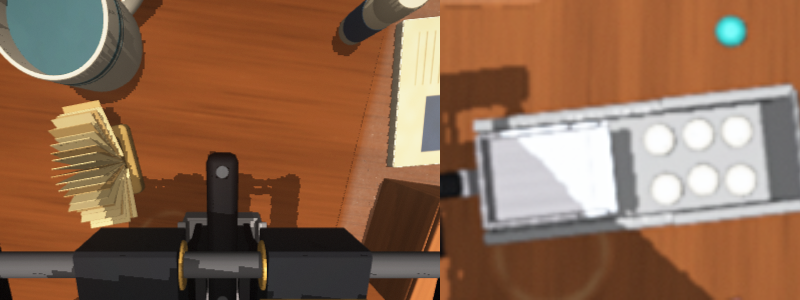

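```bash
cat >> h.py <<'E'
def scoopW(p,q,pts,gx=-85.,gz=44.5):  # scoop pts mm (z from underside) -> world m, for tool pos p (m), Rotation q
    T=np.array([[-1,0,0],[0,1,0],[0,0,-1]])  # scoop axes -> tool axes
    d=(np.atleast_2d(pts)-[gx,0,gz])/1000.
    return p+q.apply(d@T.T)
BIN=(.4323,.1677,-83.)
E
python3 - <<'E'
from h import *
o=env.get_obs(); p=o["tool_pos"]; q=R.from_euler("xyz",o["tool_rot"],degrees=True)
t=cv2.imread("pics/t3.png"); s=5; x0,y0=205,200
im=cv2.resize(t[y0:y0+110,x0:x0+155],None,fx=s,fy=s,interpolation=cv2.INTER_CUBIC)
def dr(P,c):
    uv=((proj("top",P)-[x0,y0]+.5)*s).astype(int); cv2.polylines(im,[uv.reshape(-1,1,2)],False,c,1)
dr(scoopW(p,q,[[-40,-30,0],[42,-30,0],[42,30,0],[-40,30,0]]),(0,0,255))
dr(scoopW(p,q,[[20,-30,34],[-40,-30,36],[-40,30,36],[20,30,34]]),(255,0,255))
x,y,w=BIN
dr(frame(x,y,w,[[87,-36,8],[87,36,8],[-114,36,8],[-114,-36,8],[87,-36,8]]),(0,255,0))
dr(frame(x,y,w,[[-116,-44,37],[18,-44,37],[18,-44,53],[110,-44,53],[110,44,53],[18,44,53],[18,44,37],[-116,44,37]]),(255,255,0))
cv2.imwrite("pics/o3.png",im)
E
```

```text
(no output)
```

View pics/o3.png

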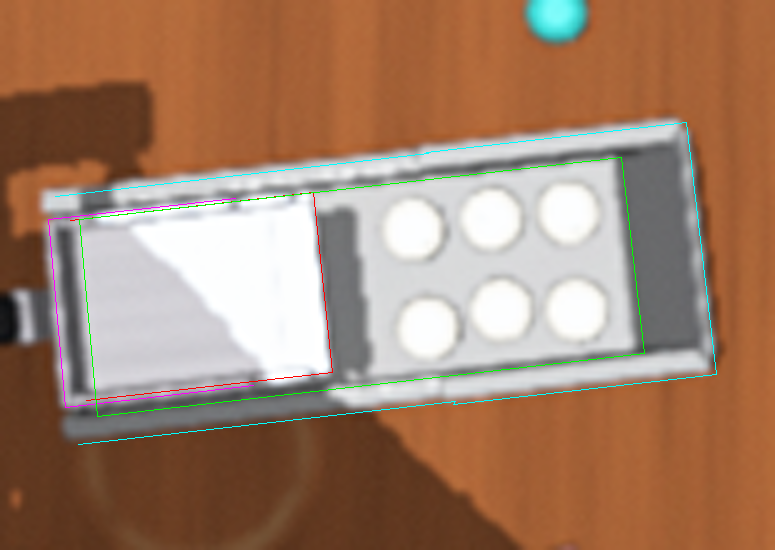

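The overlay shows the scoop model on the real scoop: the lip corners (313,193) and (331,373) match. The bin matches at its far end, and its near end sits about 2 mm toward +x, so I take the bin yaw as -83.5. Next I plan in bin coordinates.

```bash
sed -i 's/^BIN=.*/BIN=(.4331,.1677,-83.5)/' h.py
cat > bplan.py <<'E'
# waypoints "bx bz lipup n [by yawoff]": lip underside in bin frame (mm), lip-up pitch deg
import sys; from h import *; import plan
from scipy.spatial.transform import Rotation as R
o=env.get_obs(); p=o["tool_pos"]; q=R.from_euler("xyz",o["tool_rot"],degrees=True)
l=scoopW(p,q,[[42,0,0]])[0]*1000; x,y,w=BIN; c,s=np.cos(np.radians(w)),np.sin(np.radians(w))
d=l[:2]-np.array([x,y])*1000; ax=q.apply([-1,0,0])
print("t",round(o["time_s"],2),"lip bin",round(d@[c,s],1),round(d@[-s,c],1),round(l[2],1),"up",np.degrees(np.arcsin(ax[2])).round(1),"yaw",np.degrees(np.arctan2(ax[1],ax[0])).round(1),"q",o["qpos"].round(),"F",o["force"].round(1),"M",o["wrist_torque"].round(2),"w",round(o["grip_width"]*1000,1))
wps=[]
for a in sys.argv[1:]:
    v=[float(i) for i in a.split()]+[0,0]; bx,bz,up,n,by,yo=v[:6]
    Q=R.from_euler("z",w+180+yo,degrees=True)*R.from_euler("x",180,degrees=True)*R.from_euler("y",-up,degrees=True)
    lip=frame(x,y,w,[[bx,by,bz]])[0]; off=scoopW(np.zeros(3),Q,[[42,0,0]])[0]
    wps.append([0]+((lip-off)*1000).tolist()+Q.as_euler("xyz",degrees=True).tolist()+[n])
if wps: plan.rows(wps)
E
python3 bplan.py "-14 60 0 3" "-14 13 0 4" "-14 9 0 2"
```

```text
t 11.7 lip bin -19.2 2.0 91.1 up -0.0 yaw -83.1 q [ 11.  13. -56. 106.  11.  67. -42.] F [ 0.3 -0.4 -1.5] M [ 0.03 -0.06  0.06] w 15.4
max shift 12.0 max turn deg 0.2
[[0,-2,0,10,0,0,0.002],[0,-1,-1,11,0,0,0.003],[0,-2,0,10,0,0,0.002],[0,0,0,12,0,0,0],[0,0,0,12,0,0,0],[0,0,0,11,0,0,0],[0,0,0,12,0,0,0],[0,0,0,2,0,0,0],[0,0,0,2,0,0,0]]
end [417.2 308.   53.6] [180.   -0.   96.5]
```

Request:
send_rows --pt "0 -2 0 10 0 0 0.002" --pt "0 -1 -1 11 0 0 0.003" --pt "0 -2 0 10 0 0 0.002" --pt "0 0 0 12 0 0 0" --pt "0 0 0 12 0 0 0" --pt "0 0 0 11 0 0 0" --pt "0 0 0 12 0 0 0" --pt "0 0 0 2 0 0 0" --pt "0 0 0 2 0 0 0" --pt "0 0 0 0 0 0 0"

```text
time_s: 12.7
tool_pos: [0.4167, 0.3085, 0.0536]
tool_rot: [180.0, -0.0, 96.6]
force: [-0.4, -0.1, -1.4]
grip_width: 0.0152
```

```bash
python3 bplan.py "-14 8 -1 2" "85 8.3 -1 11"
```

```text
t 12.7 lip bin -14.7 -0.1 9.1 up -0.0 yaw -83.4 q [  8.  19. -53. 111.  18.  59. -47.] F [-0.4 -0.1 -1.4] M [ 0.05 -0.08  0.02] w 15.2
max shift 9.055385138137417 max turn deg 0.5
[[0,-1,0,-1,0,0.009,0.001],[0,-1,0,0,0,0.008,0.001],[0,-9,0,0,0,0,0],[0,-9,0,0,0,0,0],[0,-9,0,-1,0,0,0],[0,-9,0,0,0,0,0],[0,-9,0,0,0,0,0],[0,-9,0,0,0,0,0],[0,-9,0,0,0,0,0],[0,-9,0,-1,0,0,0],[0,-9,0,0,0,0,0],[0,-9,0,0,0,0,0]]
[[0,-9,0,0,0,0,0]]
end [428.1 208.1  54.9] [180.   -1.   96.5]
```

Request:
send_rows --pt "0 -1 0 -1 0 0.009 0.001" --pt "0 -1 0 0 0 0.008 0.001" --pt "0 -9 0 0 0 0 0" --pt "0 -9 0 0 0 0 0" --pt "0 -9 0 -1 0 0 0" --pt "0 -9 0 0 0 0 0" --pt "0 -9 0 0 0 0 0" --pt "0 -9 0 0 0 0 0" --pt "0 -9 0 0 0 0 0"

```text
time_s: 13.6
tool_pos: [0.4241, 0.2431, 0.0546]
tool_rot: [180.0, -1.0, 96.5]
force: [0.0, 1.6, -0.6]
grip_width: 0.0153
```

```bash
python3 bplan.py "86 8.3 -1 7"; python3 - <<'E'
from h import *
t=env.read_camera("top");cv2.imwrite("pics/t4.png",cv2.resize(t[190:310,200:360,::-1],None,fx=4,fy=4,interpolation=cv2.INTER_CUBIC))
E
```

```text
t 13.6 lip bin 50.3 -0.4 7.9 up -1.0 yaw -83.5 q [ 17.  14. -54. 115.  12.  57. -36.] F [ 0.   1.6 -0.6] M [ 0.27 -0.11  0.04] w 15.3
max shift 6.0 max turn deg 0.0
[[0,-5,0,0,0,0,0],[0,-5,0,0,0,0,0],[0,-5,0,0,0,0,0],[0,-5,0,-1,0,0,0],[0,-6,0,0,0,0,0],[0,-5,0,0,0,0,0],[0,-5,0,0,0,0,0]]
end [428.2 207.3  54.9] [180.   -1.   96.5]
```

View pics/t4.png

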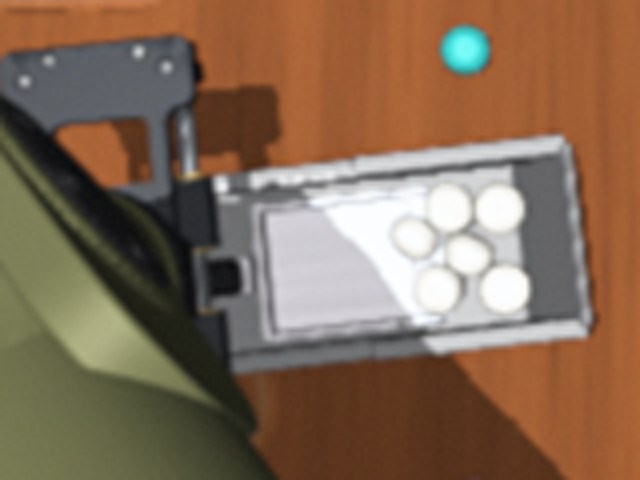

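The mints (crop x 390–525, y 185–310) are being gathered, with one or more already riding on the lip. I keep driving to the slope.

Request:
send_rows --pt "0 -5 0 0 0 0 0" --pt "0 -5 0 0 0 0 0" --pt "0 -5 0 0 0 0 0" --pt "0 -5 0 -1 0 0 0" --pt "0 -6 0 0 0 0 0" --pt "0 -5 0 0 0 0 0" --pt "0 -3 0 0 0 0 0" --pt "0 0 0 0 0 0 0"

```text
time_s: 14.45
tool_pos: [0.4277, 0.2095, 0.0549]
tool_rot: [-180.0, -0.9, 96.5]
force: [-0.2, 1.2, -1.6]
grip_width: 0.0156
```

```bash
python3 bplan.py "86 9 3 2" "93 24 12 4" "102 43 24 5" "106 60 30 3"
```

```text
t 14.45 lip bin 84.1 -0.7 8.3 up -0.9 yaw -83.5 q [ 21.  12. -53. 117.  10.  56. -31.] F [-0.2  1.2 -1.6] M [ 0.12 -0.08 -0.03] w 15.6
max shift 4.242640687119285 max turn deg 2.4
[[0,0,0,4,0,-0.034,0],[0,1,1,4,0,-0.035,0],[0,-1,0,1,0,-0.039,0],[0,0,0,2,0,-0.039,0],[0,-1,0,1,0,-0.04,0],[0,0,0,2,0,-0.039,0],[0,-1,0,2,0,-0.042,0],[0,-1,0,2,0,-0.042,0],[0,-1,0,3,0,-0.042,0],[0,-1,0,2,0,-0.041,0],[0,-1,0,2,0,-0.042,0],[0,-2,0,0,0,-0.035,0]]
[[0,-3,0,0,0,-0.035,0],[0,-2,0,0,0,-0.035,0]]
end [430.4 193.8  35.1] [-180.    30.    96.5]
```

```bash
python3 bplan.py "86.5 12 2 2" "94 28 12 4" "103 47.5 24 5" "104 64 30 4"  "80 110 30 5" "80 110 30 1"
```

```text
t 14.45 lip bin 84.1 -0.7 8.3 up -0.9 yaw -83.5 q [ 21.  12. -53. 117.  10.  56. -31.] F [-0.2  1.2 -1.6] M [ 0.12 -0.08 -0.03] w 15.6
max shift 11.045361017187261 max turn deg 2.5
[[0,0,0,1,0,-0.026,0],[0,0,1,2,0,-0.025,0],[0,-1,0,2,0,-0.044,0],[0,0,0,1,0,-0.043,0],[0,-1,0,2,0,-0.044,0],[0,0,0,2,0,-0.044,0],[0,-1,0,2,0,-0.042,0],[0,-1,0,2,0,-0.042,0],[0,-2,0,2,0,-0.042,0],[0,-1,0,2,0,-0.041,0],[0,0,0,3,0,-0.042,0],[0,-1,0,0,0,-0.026,0]]
[[0,-1,0,-1,0,-0.026,0],[0,-1,0,0,0,-0.027,0],[0,-1,0,0,0,-0.026,0],[0,0,0,-10,0,0,0],[0,-1,0,-11,0,0,0],[0,0,0,-10,0,0,0],[0,-1,0,-11,0,0,0],[0,0,0,-10,0,0,0],[0,0,0,0,0,0,0]]
end [427.5 219.9  84.7] [-180.    30.    96.5]
```

Request:
send_rows --pt "0 0 0 1 0 -0.026 0" --pt "0 0 1 2 0 -0.025 0" --pt "0 -1 0 2 0 -0.044 0" --pt "0 0 0 1 0 -0.043 0" --pt "0 -1 0 2 0 -0.044 0" --pt "0 0 0 2 0 -0.044 0" --pt "0 -1 0 2 0 -0.042 0" --pt "0 -1 0 2 0 -0.042 0" --pt "0 -2 0 2 0 -0.042 0" --pt "0 -1 0 2 0 -0.041 0" --pt "0 0 0 3 0 -0.042 0" --pt "0 -1 0 0 0 -0.026 0"

```text
time_s: 15.65
tool_pos: [0.4296, 0.1979, 0.0354]
tool_rot: [-179.9, 25.6, 96.5]
force: [-0.1, 0.2, -1.8]
grip_width: 0.0154
```

```bash
python3 bplan.py "104 64 30 4"  "80 110 30 5" "80 110 30 1"; python3 - <<'E'
from h import *
t=env.read_camera("top");cv2.imwrite("pics/t5.png",cv2.resize(t[190:310,200:360,::-1],None,fx=4,fy=4,interpolation=cv2.INTER_CUBIC))
E
```

```text
t 15.65 lip bin 103.4 -0.0 50.1 up 25.6 yaw -83.5 q [ -4.  25. -46. 110.  37.  76. -61.] F [-0.1  0.2 -1.8] M [ 0.87  0.01 -0.02] w 15.4
max shift 11.045361017187261 max turn deg 1.1
[[0,-1,0,-1,0,-0.019,0],[0,-1,0,0,-0.001,-0.02,0],[0,-1,0,-1,0,-0.019,0],[0,-1,0,0,-0.001,-0.02,0.001],[0,0,0,-10,0,0,0],[0,-1,0,-11,0,0,0],[0,0,0,-10,0,0,0],[0,0,0,-11,0,0,0],[0,-1,0,-10,0,0,0],[0,0,0,0,0,0,0]]
end [427.2 219.4  85.1] [180.   30.   96.5]
```

View pics/t5.png

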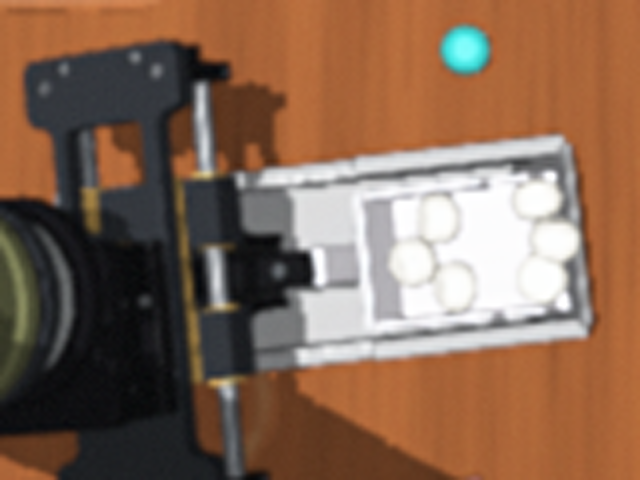

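All six mints are in the pan: three at the back near (430,250) and three near the lip at (545,240). I tip a little further, kept inside the end wall, then lift inside the bin.

```bash
python3 bplan.py "101 57 30.5 5" "101 57 30.5 2" "92 105 34 7" "92 110 34 3"
```

```text
t 15.7 lip bin 103.0 -0.0 50.1 up 25.6 yaw -83.4 q [ -4.  26. -46. 110.  37.  76. -61.] F [-0.7  1.2 -3.3] M [ 0.98 -0.04  0.01] w 15.4
max shift 6.324555320336759 max turn deg 1.0
[[0,0,0,1,0,-0.017,0],[0,1,0,1,-0.001,-0.017,0.001],[0,0,0,0,0,-0.018,0],[0,1,0,1,0,-0.017,0],[0,0,0,1,0,-0.017,0],[0,0,0,0,0,0,0],[0,0,0,0,0,0,0],[0,-2,0,-5,0,-0.009,0],[0,-2,0,-6,0,-0.008,0],[0,-2,0,-5,0,-0.009,0],[0,-2,0,-6,0,-0.009,0],[0,-2,0,-5,0,-0.009,0]]
[[0,-3,0,-5,0,-0.008,0],[0,-2,0,-6,0,-0.009,0],[0,-1,0,-1,0,0,0],[0,-1,0,-2,0,0,0],[0,-1,0,-1,0,0,0]]
end [428.7 205.3  76.2] [-180.    34.    96.5]
```

Request:
send_rows --pt "0 0 0 1 0 -0.017 0" --pt "0 1 0 1 0 -0.017 0" --pt "0 0 0 0 0 -0.018 0" --pt "0 1 0 1 0 -0.017 0" --pt "0 0 0 1 0 -0.017 0" --pt "0 0 0 0 0 0 0" --pt "0 0 0 0 0 0 0" --pt "0 -2 0 -5 0 -0.009 0" --pt "0 -2 0 -6 0 -0.008 0" --pt "0 -2 0 -5 0 -0.009 0" --pt "0 -2 0 -6 0 -0.009 0" --pt "0 -2 0 -5 0 -0.009 0"

```text
time_s: 16.9
tool_pos: [0.4296, 0.2042, 0.0609]
tool_rot: [180.0, 32.9, 96.5]
force: [0.3, 0.5, -1.9]
grip_width: 0.0152
```

Request:
send_rows --pt "0 -3 0 -5 0 -0.008 0" --pt "0 -2 0 -6 0 -0.009 0" --pt "0 -1 0 -1 0 0 0" --pt "0 -1 0 -2 0 0 0" --pt "0 -1 0 -1 0 0 0" --pt "0 0 0 0 0 0 0"

```text
time_s: 17.5
tool_pos: [0.4293, 0.2051, 0.0771]
tool_rot: [180.0, 33.9, 96.5]
force: [-0.8, 0.2, -1.6]
grip_width: 0.0155
```

```bash
python3 bplan.py "92 200 30 9"; python3 - <<'E'
from h import *
t=env.read_camera("top");cv2.imwrite("pics/t6.png",cv2.resize(t[180:300,220:440,::-1],None,fx=3.5,fy=3.5,interpolation=cv2.INTER_CUBIC))
E
```

```text
t 17.5 lip bin 92.7 0.4 111.0 up 33.9 yaw -83.5 q [-11.  27. -45. 105.  40.  87. -64.] F [-0.8  0.2 -1.6] M [1.01 0.03 0.01] w 15.5
max shift 11.661903789690601 max turn deg 0.5
[[0,-6,0,-9,0,0.008,0],[0,-6,0,-9,0,0.007,0],[0,-5,0,-10,0,0.008,0],[0,-6,0,-9,0,0.007,0],[0,-5,0,-9,0,0.008,0],[0,-6,0,-10,0,0.007,0],[0,-5,0,-9,0,0.008,0],[0,-6,0,-10,0,0.007,-0.001],[0,-5,0,-9,0,0.008,0]]
end [429.1 207.4 174.9] [-180.    30.    96.5]
```

View pics/t6.png

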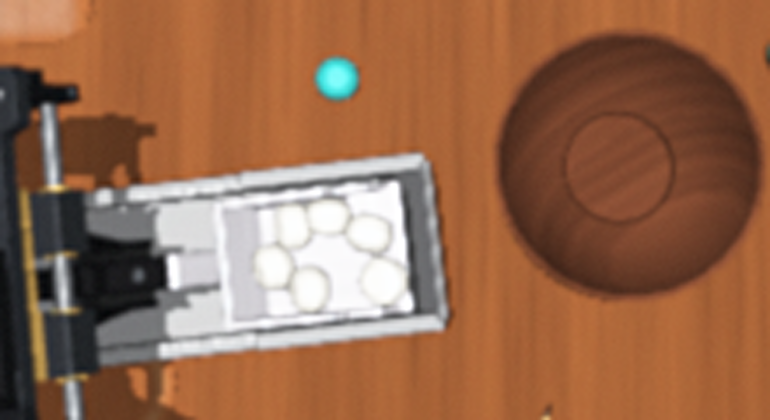

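All six mints are in the pan (crop 255–405, 195–310), and the dish is at crop (630,165). I tip back more, carry the scoop over at height, and dump along the same heading.

```bash
python3 bplan.py "92 165 40 6" "150 165 40 5 15" "190 165 38 5 29" "190 165 38 2 29"
```

```text
t 17.55 lip bin 92.7 0.3 110.9 up 33.9 yaw -83.5 q [-11.  27. -45. 105.  40.  87. -64.] F [ 0.5 -0.5 -2.2] M [1.02 0.01 0.03] w 15.1
max shift 12.409673645990857 max turn deg 1.0
[[0,-4,0,-5,0,-0.018,0],[0,-5,0,-5,0,-0.018,0],[0,-4,0,-6,0,-0.017,0],[0,-5,0,-5,0,-0.018,0],[0,-4,0,-4,0,-0.018,0],[0,-5,0,-5,-0.001,-0.018,-0.001],[0,-9,3,7,0,0,0],[0,-9,3,8,0,0,0],[0,-9,3,7,0,0,0],[0,-9,3,8,0,0,0],[0,-8,3,7,0,0,0],[0,-7,3,4,0,0.007,0]]
[[0,-6,2,4,0,0.007,0],[0,-7,3,5,0,0.007,0],[0,-6,3,4,0,0.007,0],[0,-7,2,4,0,0.007,0],[0,0,0,0,0,0,0],[0,0,0,0,0,0,0]]
end [468.5 108.7 121.8] [180.   38.   96.5]
```

Request:
send_rows --pt "0 -4 0 -5 0 -0.018 0" --pt "0 -5 0 -5 0 -0.018 0" --pt "0 -4 0 -6 0 -0.017 0" --pt "0 -5 0 -5 0 -0.018 0" --pt "0 -4 0 -4 0 -0.018 0" --pt "0 -5 0 -5 0 -0.018 0" --pt "0 -9 3 7 0 0 0" --pt "0 -9 3 8 0 0 0" --pt "0 -9 3 7 0 0 0" --pt "0 -9 3 8 0 0 0" --pt "0 -8 3 7 0 0 0" --pt "0 -7 3 4 0 0.007 0"

```text
time_s: 18.75
tool_pos: [0.4551, 0.1368, 0.1184]
tool_rot: [-179.9, 39.6, 96.4]
force: [0.1, -0.0, -1.9]
grip_width: 0.0156
```

Request:
send_rows --pt "0 -6 2 4 0 0.007 0" --pt "0 -7 3 5 0 0.007 0" --pt "0 -6 3 4 0 0.007 0" --pt "0 -7 2 4 0 0.007 0" --pt "0 0 0 0 0 0 0" --pt "0 0 0 0 0 0 0"

```text
time_s: 19.35
tool_pos: [0.4683, 0.1088, 0.1218]
tool_rot: [180.0, 38.0, 96.4]
force: [0.3, 0.2, -2.0]
grip_width: 0.0154
```

```bash
python3 bplan.py "190 120 10 8 29" "190 80 -10 6 29" "190 60 -22 6 29" ; python3 - <<'E'
from h import *
t=env.read_camera("top");cv2.imwrite("pics/t7.png",cv2.resize(t[180:300,220:440,::-1],None,fx=3.5,fy=3.5,interpolation=cv2.INTER_CUBIC))
for r in env.regions_of("top","dish_rim")[:2]: print(r["rect"],r["confidence"])
E
```

```text
t 19.35 lip bin 190.0 28.2 164.9 up 38.0 yaw -83.6 q [ -3.  21. -42. 107.  42.  88. -54.] F [ 0.3  0.2 -2. ] M [1.15 0.02 0.01] w 15.4
max shift 3.1622776601683795 max turn deg 3.5
[[0,-1,0,-2,0,0.061,0],[0,-1,0,-3,0,0.061,0],[0,-1,0,-2,0,0.061,0],[0,0,0,-3,0,0.061,0],[0,-1,0,-2,0,0.061,-0.001],[0,0,0,-3,0,0.061,0],[0,0,1,-2,0,0.061,0],[0,0,0,-3,0,0.061,0],[0,-3,0,0,0,0.058,0],[0,-2,0,-1,0,0.058,0],[0,-3,0,0,0,0.059,0],[0,-2,0,-1,0,0.058,0]]
[[0,-3,0,-1,0,0.058,0],[0,-2,0,-1,0,0.058,0],[0,-3,0,-1,0,0.035,0],[0,-2,0,-1,0,0.035,0],[0,-3,0,-1,0,0.035,0],[0,-2,0,-1,0,0.035,0],[0,-3,0,-1,0,0.035,0],[0,-2,0,-2,0,0.035,0]]
end [472.3  82.8 149.2] [-180.   -22.    96.5]
[366.9, 187.7, 439.4, 265.7] 0.84
```

View pics/t7.png

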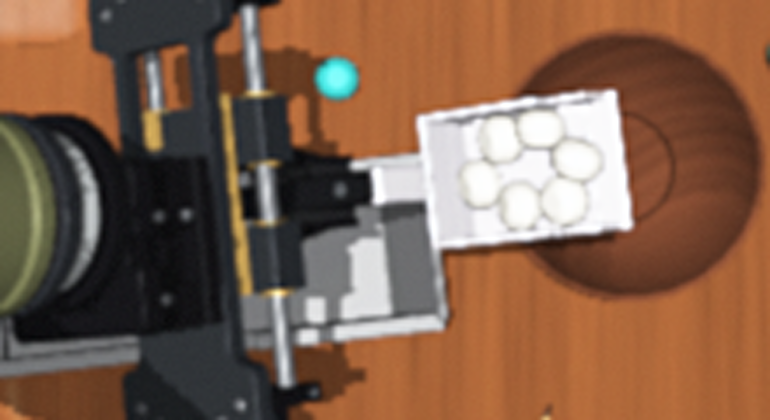

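```bash
python3 bplan.py "186 110 5 9 29.5" "184 60 -10 6 29.5" "182 46 -24 8 29.5" | tail -4
```

```text
max shift 3.605551275463989 max turn deg 3.7
[[0,-1,0,-2,0,0.064,0],[0,-1,0,-3,0,0.064,0],[0,0,0,-2,0,0.064,0],[0,-1,1,-3,0,0.064,0],[0,0,0,-2,0,0.064,0],[0,0,0,-3,0,0.064,0],[0,0,0,-2,0,0.063,0],[0,0,0,-3,0,0.064,0],[0,0,0,-2,0,0.064,0],[0,-2,0,3,0,0.044,0],[0,-1,0,3,0,0.043,0],[0,-2,0,3,0,0.044,0]]
[[0,-2,0,3,0,0.044,0],[0,-2,0,2,0,0.043,0],[0,-2,0,3,0,0.044,0],[0,-2,0,-2,0,0.031,0],[0,-2,0,-2,0,0.03,0],[0,-2,0,-2,0,0.031,0],[0,-1,0,-2,0,0.03,0],[0,-2,0,-2,0,0.031,0],[0,-1,0,-2,0,0.03,0],[0,-2,0,-2,0,0.031,0],[0,-1,0,-3,0,0.03,0]]
end [471.7  87.8 138.8] [-180.   -24.    96.5]
```

Request:
send_rows --pt "0 -1 0 -2 0 0.064 0" --pt "0 -1 0 -3 0 0.064 0" --pt "0 0 0 -2 0 0.064 0" --pt "0 -1 1 -3 0 0.064 0" --pt "0 0 0 -2 0 0.064 0" --pt "0 0 0 -3 0 0.064 0" --pt "0 0 0 -2 0 0.063 0" --pt "0 0 0 -3 0 0.064 0" --pt "0 0 0 -2 0 0.064 0" --pt "0 -2 0 3 0 0.044 0" --pt "0 -1 0 3 0 0.043 0" --pt "0 -2 0 3 0 0.044 0"

```text
time_s: 20.65
tool_pos: [0.4686, 0.11, 0.1344]
tool_rot: [-179.9, -2.5, 96.6]
force: [-0.2, -0.4, -2.2]
grip_width: 0.0153
```

Request:
send_rows --pt "0 -2 0 3 0 0.044 0" --pt "0 -2 0 2 0 0.043 0" --pt "0 -2 0 3 0 0.044 0" --pt "0 -2 0 -2 0 0.031 0" --pt "0 -2 0 -2 0 0.03 0" --pt "0 -2 0 -2 0 0.031 0" --pt "0 -1 0 -2 0 0.03 0" --pt "0 -2 0 -2 0 0.031 0" --pt "0 -1 0 -2 0 0.03 0" --pt "0 -2 0 -2 0 0.031 0" --pt "0 -1 0 -3 0 0.03 0"

```text
time_s: 21.75
tool_pos: [0.471, 0.0875, 0.1386]
tool_rot: [-179.9, -24.0, 96.6]
force: [-0.3, -0.9, -1.7]
grip_width: 0.0151
```

```bash
python3 bplan.py "180 46 -60 18 29.5" ; python3 - <<'E'
from h import *
t=env.read_camera("top");cv2.imwrite("pics/t8.png",t[:,:,::-1])
k=env.get_calibration("top")
m=(t.min(2)>185)&(t.max(2).astype(int)-t.min(2)<25)
n,l,st,c=cv2.connectedComponentsWithStats(m.astype(np.uint8))
for i in range(1,n):
    if 25<st[i,4] and 180<c[i,1]<300 and 200<c[i,0]<450: print(st[i],c[i].round(1))
E
```

```text
t 21.75 lip bin 182.0 28.6 46.3 up -24.0 yaw -83.4 q [ 37.   7. -34. 112. -22.  68.  18.] F [-0.3 -0.9 -1.7] M [-0.55 -0.21  0.01] w 15.1
max shift 5.385164807134504 max turn deg 2.0
[[0,-3,0,-4,0,0.035,0],[0,-2,0,-3,0,0.035,0],[0,-3,0,-4,0,0.035,0],[0,-2,0,-4,-0.001,0.035,0],[0,-2,0,-4,0,0.035,0],[0,-2,0,-4,0,0.035,0],[0,-2,0,-4,0,0.034,0],[0,-2,0,-4,0,0.035,0],[0,-2,0,-5,0,0.035,0],[0,-1,0,-4,-0.001,0.035,0],[0,-1,0,-4,0,0.035,0],[0,-1,1,-4,0,0.035,0]]
[[0,-1,0,-5,0,0.035,0],[0,-1,0,-4,0,0.035,0],[0,-1,0,-5,0,0.035,0],[0,-1,0,-4,0,0.035,0],[0,0,0,-5,-0.001,0.035,0],[0,0,0,-4,0,0.035,0]]
end [480.1  17.4 178.2] [179.9 -60.   96.5]
[214 228  89  14 302] [257.5 235.1]
[ 221  235  111   46 3842] [272.4 257.3]
[339 261   4  25  29] [340.7 272.4]
[218 271 120  16 421] [276.6 278.7]
```

Request:
send_rows --pt "0 -3 0 -4 0 0.035 0" --pt "0 -2 0 -3 0 0.035 0" --pt "0 -3 0 -4 0 0.035 0" --pt "0 -2 0 -4 0 0.035 0" --pt "0 -2 0 -4 0 0.035 0" --pt "0 -2 0 -4 0 0.035 0" --pt "0 -2 0 -4 0 0.034 0" --pt "0 -2 0 -4 0 0.035 0" --pt "0 -2 0 -5 0 0.035 0" --pt "0 -1 0 -4 0 0.035 0" --pt "0 -1 0 -4 0 0.035 0" --pt "0 -1 1 -4 0 0.035 0"

```text
time_s: 23.0
tool_pos: [0.4781, 0.0406, 0.1655]
tool_rot: [-180.0, -48.1, 96.5]
force: [0.1, -0.4, -1.3]
grip_width: 0.0152
```

Request:
send_rows --pt "0 -1 0 -5 0 0.035 0" --pt "0 -1 0 -4 0 0.035 0" --pt "0 -1 0 -5 0 0.035 0" --pt "0 -1 0 -4 0 0.035 0" --pt "0 0 0 -5 0 0.035 0" --pt "0 0 0 -4 0 0.035 0" --pt "0 0 0 0 0 0 0" --pt "0 0 0 0 0 0 0"

```text
time_s: 23.8
tool_pos: [0.4808, 0.0171, 0.1785]
tool_rot: [-180.0, -60.0, 96.4]
force: [0.2, 0.1, -1.2]
grip_width: 0.0152
```

```bash
python3 bplan.py "165 110 -60 6 29.5" "160 150 0 12 29.5"; python3 - <<'E'
from h import *
t=env.read_camera("top");s=env.read_camera("scene");w=env.read_camera("wrist")
cv2.imwrite("pics/c9.png",np.hstack([cv2.resize(t[150:300,300:460,::-1],None,fx=2.5,fy=2.5)[:375,:400],cv2.resize(s[130:280,280:440,::-1],None,fx=2.5,fy=2.5)]))
E
```

```text
t 23.8 lip bin 179.9 30.3 46.2 up -60.0 yaw -83.6 q [ 51.  27. -28. 103. -38.  89.  41.] F [ 0.2  0.1 -1.2] M [-1.22 -0.3   0.03] w 15.2
max shift 11.74734012447073 max turn deg 5.0
[[0,10,0,-3,0,0,0],[0,11,0,-3,0,0,0],[0,10,0,-3,0,0,0],[0,11,-1,-4,0,0,0],[0,10,0,-3,0,0,0],[0,11,0,-3,0,0,0],[0,1,0,10,0,-0.087,0],[0,2,0,9,0,-0.088,0],[0,2,0,10,0,-0.087,0],[0,4,0,9,0,-0.087,0],[0,4,0,9,0,-0.088,0],[0,5,0,8,0,-0.087,0]]
[[0,6,0,8,0,-0.087,0],[0,6,0,7,0,-0.087,0],[0,7,0,7,0,-0.088,0],[0,8,0,6,0,-0.087,-0.001],[0,8,0,6,0,-0.087,0],[0,8,0,5,0,-0.088,0]]
end [466.2 137.8 194. ] [-180.     0.    96.5]
```

View pics/c9.png

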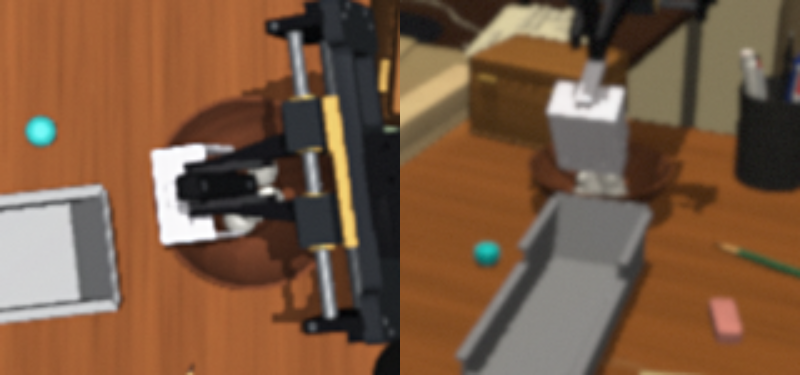

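The mints lie in the dish under the lip (left panel, ~(250,190)). I withdraw up along the pan so that any stragglers slide out, then level the scoop.

Request:
send_rows --pt "0 5 0 -1 0 0 0" --pt "0 5 0 -1 0 0 0" --pt "0 8 0 -2 0 0 0" --pt "0 10 0 -3 0 0 0" --pt "0 10 0 -3 0 0 0" --pt "0 11 0 -3 0 0 0" --pt "0 14 0 -4 0 0 0" --pt "0 0 0 0 0 0 0" --pt "0 0 0 0 0 0 0"

```text
time_s: 24.85
tool_pos: [0.479, 0.0337, 0.2417]
tool_rot: [179.9, -59.9, 96.5]
force: [0.1, 0.9, -1.6]
grip_width: 0.0153
```

```bash
python3 bplan.py "150 150 -20 8 30" "140 170 0 6 30"
```

```text
t 24.85 lip bin 163.5 30.5 109.5 up -59.9 yaw -83.5 q [ 51.  21. -30. 102. -40.  93.  37.] F [ 0.1  0.9 -1.6] M [-1.27 -0.24  0.  ] w 15.3
max shift 12.206555615733702 max turn deg 5.0
[[0,5,0,10,0,-0.087,0],[0,6,0,10,0,-0.087,0],[0,7,0,10,0,-0.087,0],[0,8,0,8,0,-0.087,0],[0,8,0,8,0,-0.087,0],[0,9,0,8,0,-0.087,0],[0,10,0,6,0.001,-0.088,0],[0,10,0,6,0,-0.087,0],[0,4,0,5,0,-0.058,0],[0,4,0,5,0,-0.058,0],[0,5,0,5,0,-0.058,0],[0,4,0,4,0,-0.058,0]]
[[0,5,0,4,0,-0.059,0],[0,6,0,4,0,-0.058,0]]
end [464.7 158.7 214.3] [-180.     0.    96.5]
```

Request:
send_rows --pt "0 5 0 10 0 -0.087 0" --pt "0 6 0 10 0 -0.087 0" --pt "0 7 0 10 0 -0.087 0" --pt "0 8 0 8 0 -0.087 0" --pt "0 8 0 8 0 -0.087 0" --pt "0 9 0 8 0 -0.087 0" --pt "0 10 0 6 0 -0.088 0" --pt "0 10 0 6 0 -0.087 0" --pt "0 4 0 5 0 -0.058 0" --pt "0 4 0 5 0 -0.058 0" --pt "0 5 0 5 0 -0.058 0" --pt "0 4 0 4 0 -0.058 0"

```text
time_s: 26.05
tool_pos: [0.4653, 0.1476, 0.2207]
tool_rot: [-179.9, -6.7, 96.5]
force: [-0.9, -0.9, -1.5]
grip_width: 0.0154
```

Request:
send_rows --pt "0 5 0 4 0 -0.059 0" --pt "0 6 0 4 0 -0.058 0" --pt "0 0 0 0 0 0 0" --pt "0 0 0 0 0 0 0"

```text
time_s: 26.45
tool_pos: [0.4642, 0.1588, 0.2138]
tool_rot: [-179.9, -0.1, 96.5]
force: [-0.0, -0.0, -1.8]
grip_width: 0.0151
```

```bash
python3 bplan.py; python3 plan.py "0 618 147 120 180 0 90 8" "0 618 147 50 180 0 90 4" "0 618 147 46 180 0 90 2"; python3 - <<'E'
from h import *
t=env.read_camera("top");s=env.read_camera("scene")
np.save("t10.npy",t)
cv2.imwrite("pics/c10.png",np.hstack([cv2.resize(t[150:300,200:460,::-1],None,fx=2,fy=2),cv2.resize(s[160:235,320:400,::-1],None,fx=4,fy=4)[:300,:270]]))
m=(t.min(2)>140)&(t.max(2).astype(int)-t.min(2)<40)
u,v=np.meshgrid(range(640),range(400)); d=(np.hypot(u-399.6,v-226.5)<36)&m
print(d.sum(), "mint area px ~", np.pi*(12/1.84)**2)
E
```

```text
t 26.45 lip bin 139.3 29.9 169.0 up -0.1 yaw -83.5 q [ 27.   1. -49. 104.   1.  75. -16.] F [-0.  -0.  -1.8] M [ 0.03 -0.09  0.04] w 15.1
26.45 [464.2 158.8 213.8] [-1.799e+02 -1.000e-01  9.650e+01] q [ 27.   1. -49. 104.   1.  75. -16.] w 15.1 F [-0.  -0.  -1.8]
max shift 23.40939982143925 max turn deg 0.9
[[0,-4,19,12,0,0,0.014],[0,-3,19,11,0,-0.001,0.014],[0,-3,19,12,-0.001,0,0.015],[0,-3,19,12,0,0,0.014],[0,-3,19,11,0,0,0.014],[0,-2,19,12,0,-0.001,0.014],[0,-2,20,12,-0.001,0,0.015],[0,-2,19,12,0,0,0.014],[0,0,0,17,0,0,0],[0,0,0,18,0,0,0],[0,0,0,17,0,0,0],[0,0,0,18,0,0,0]]
[[0,0,0,2,0,0,0],[0,0,0,2,0,0,0]]
end [618.3 146.7  45.6] [180.  -0.  90.]
642 mint area px ~ 133.62161570088912
```

View pics/c10.png

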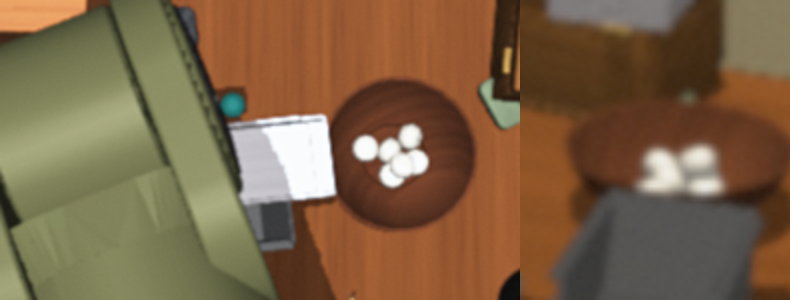

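All six mints are in the dish, at crop (365,148), (390,150), (410,136), (402,165), (418,161) and (391,175), and the pan is empty. Now I set the scoop down.

Request:
send_rows --pt "0 -4 19 12 0 0 0.014" --pt "0 -3 19 11 0 0 0.014" --pt "0 -3 19 12 0 0 0.015" --pt "0 -3 19 12 0 0 0.014" --pt "0 -3 19 11 0 0 0.014" --pt "0 -2 19 12 0 0 0.014" --pt "0 -2 20 12 0 0 0.015" --pt "0 -2 19 12 0 0 0.014" --pt "0 0 0 17 0 0 0" --pt "0 0 0 18 0 0 0" --pt "0 0 0 17 0 0 0" --pt "0 0 0 17 0 0 0"

```text
time_s: 27.75
tool_pos: [0.6178, 0.1464, 0.0498]
tool_rot: [-179.9, -0.0, 90.0]
force: [0.8, -0.4, -2.6]
grip_width: 0.0156
```

Request:
send_rows --pt "0 0 0 1 0 0 0" --pt "0 0 0 1 0 0 0" --pt "0 0 0 1 0 0 0" --pt "0 0 0 0 0 0 0"

```text
time_s: 28.15
tool_pos: [0.6195, 0.1469, 0.0492]
tool_rot: [179.9, -0.1, 89.9]
force: [-0.1, -0.5, -1.6]
grip_width: 0.0154
```

Request:
send_rows --pt "0 0 0 1 0 0 0" --pt "0 0 0 1 0 0 0" --pt "0 0 0 0 0 0 0" --pt "0 0 0 0 0 0 0"

```text
time_s: 28.55
tool_pos: [0.6189, 0.1467, 0.0464]
tool_rot: [-180.0, -0.1, 89.9]
force: [0.8, -0.6, -1.0]
grip_width: 0.0156
```

Request:
send_rows --pt "0 0 0 1 0 0 0" --pt "0 0 0 0 0 0 0"

```text
time_s: 28.75
tool_pos: [0.6188, 0.1466, 0.0452]
tool_rot: [-180.0, -0.0, 89.9]
force: [-0.8, 0.9, -1.9]
grip_width: 0.0156
```

Request:
send_rows --pt "0 0 0 1 0 0 0" --pt "0 0 0 0 0 0 0" --pt "0 0 0 0 0 0 0"

```text
time_s: 29.05
tool_pos: [0.619, 0.1468, 0.0445]
tool_rot: [180.0, -0.1, 89.9]
force: [-0.3, -0.7, -0.1]
grip_width: 0.0155
```

Contact: the load has come off the wrist, at the same height as at pickup. I release and retreat straight up.

Request:
send_rows --pt "30 0 0 0 0 0 0" --pt "50 0 0 0 0 0 0" --pt "87 0 0 0 0 0 0" --pt "87 0 0 0 0 0 0" --pt "87 0 0 0 0 0 0" --pt "87 0 0 -10 0 0 0" --pt "87 0 0 -20 0 0 0" --pt "87 0 0 -30 0 0 0" --pt "87 0 0 -30 0 0 0" --pt "87 0 0 -30 0 0 0" --pt "87 0 0 -30 0 0 0" --pt "87 0 0 0 0 0 0"

```text
time_s: 30.25
tool_pos: [0.6214, 0.148, 0.2003]
tool_rot: [179.5, -0.2, 90.0]
force: [0.7, 0.2, 0.6]
grip_width: 0.0864
```

```bash
python3 - <<'E'
from h import *
t=env.read_camera("top"); k=env.get_calibration("top")
m=((t.min(2)>140)&(t.max(2).astype(int)-t.min(2)<40))
u,v=np.meshgrid(range(640),range(400)); print("dish mint px",(m&(np.hypot(u-399.6,v-226.5)<36)).sum())
for c in ["top","scene","wrist"]:
    im=env.read_camera(c)
    for n in ["scoop_pan","dish_rim","scoop_handle"]:
        for r in env.regions_of(c,n)[:1]: print(c,n,r["rect"],round(r["confidence"],2))
P=frame(.619,.0618,-90,[[42,-30,2],[42,30,2],[-40,-30,36],[-40,30,36],[-140,-8,72],[-140,8,72]])
for c in ["top","scene","wrist"]: print(c,proj(c,P).round().tolist())
w=env.read_camera("wrist"); dk=(w.max(2)<60); ys,xs=np.nonzero(dk[:150,295:350]); print("dark handle cols",xs.min()+295,xs.max()+295,"rows",ys.min(),ys.max(),len(xs))
E
```

```text
dish mint px 0
top dish_rim [179.4, 126.6, 248.2, 171.8] 0.59
scene scoop_pan [251.7, 195.1, 310.2, 227.6] 0.78
scene dish_rim [330.4, 185.7, 387.5, 210.3] 0.92
scene scoop_handle [255.3, 193.3, 307.9, 225.1] 0.67
wrist scoop_pan [304.3, 136.1, 351.0, 246.9] 0.96
wrist dish_rim [236.9, 275.1, 273.5, 315.0] 0.66
wrist scoop_handle [299.8, 134.8, 348.2, 252.3] 0.86
top [[364.0, 173.0], [364.0, 141.0], [321.0, 169.0], [321.0, 137.0], [264.0, 153.0], [264.0, 144.0]]
scene [[310.0, 212.0], [289.0, 207.0], [293.0, 213.0], [270.0, 208.0], [258.0, 214.0], [251.0, 213.0]]
wrist [[302.0, 267.0], [344.0, 267.0], [298.0, 220.0], [348.0, 220.0], [315.0, 137.0], [331.0, 137.0]]
dark handle cols 315 329 rows 137 149 62
```

Request:
send_rows --pt "87 25 0 -10 0 0 0" --pt "87 30 0 -10 0 0 0" --pt "87 30 0 0 0 0 0" --pt "87 30 0 0 0 0 0" --pt "87 30 0 0 0 0 0" --pt "87 25 0 0 0 0 0" --pt "87 0 0 0 0 0 0" --pt "87 0 0 0 0 0 0"

```text
time_s: 31.75
tool_pos: [0.6188, 0.3169, 0.2142]
tool_rot: [-180.0, -0.0, 90.0]
force: [0.6, -0.6, -0.7]
grip_width: 0.0869
```

```bash
python3 - <<'E'
from h import *
t=env.read_camera("top"); t0=np.load("t10.npy")
u,v=np.meshgrid(range(640),range(400)); D=np.hypot(u-399.6,v-226.5)<40
f=lambda t:((t.min(2)>140)&(t.max(2).astype(int)-t.min(2)<40)&D).sum()
print("dish mint px",f(t),"before",f(t0),"mean diff in dish",np.abs(t.astype(int)-t0)[D].mean().round(2))
for n in ["dish_rim","scoop_pan","mint_bin"]:
    for r in env.regions_of("top",n)[:1]: print(n,r["rect"],round(r["confidence"],2))
print(env.get_obs()["tool_pos"],env.get_obs()["force"],env.get_obs()["time_s"])
E
```

```text
dish mint px 632 before 773 mean diff in dish 11.46
dish_rim [359.4, 188.8, 439.4, 265.7] 0.58
scoop_pan [263.1, 138.8, 363.8, 174.6] 0.57
mint_bin [311.1, 224.9, 347.0, 269.3] 0.87
[0.61986471 0.31467512 0.214499  ] [-0.81811533  0.64892664 -0.36048124] 31.95
```

```bash
python3 -c "
from cell import env; print(env.sign_off())"
```

```text
the job is handed in; nothing more can be done
None
```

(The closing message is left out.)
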